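Move a pulley carrier from the drip rail onto the drying rail

ROBOT

A 6-joint arm with a two-finger parallel gripper is mounted at the origin on the work surface. World frame = base frame: x ahead of the robot, y to its left, z up, the work surface at z = 0. Lengths are in mm, angles in rad, forces in N, time in s.
With the tool pointing down it reaches from about 300 to 775 mm from the base axis. Payload 14.6 kg.
Tool frame: the origin (TCP) lies between the finger pads; the fingertips stand 25 mm ahead of it and the grasp point (between the pads) lies 6 mm ahead of it; z points along the fingers, x is the direction in which the jaws open and shut, and the axes are right-handed (so a half turn about z gives the same grasp; the last joint's range is limited). The gripper opens to 94 mm and grips with 3 to 60 N. Pads are 16 mm wide; open, the fingers measure 119 mm over their backs; the gripper's body (75 mm by 177 mm) begins 78 mm behind the grasp point.
Start: joints at [1.157, 0.3, 1.521, -0, 1.321, -0.067], TCP at [186.937, 517.247, 230.446] pointing down, gripper open.
Joint ranges: [-3.03, 3.03], [-0.79, 2.21], [0.23, 2.52], [-1.04, 4.18], [0, 3.07], [-2.55, 2.55]. Speed limits (rad/s): [2.22, 2.22, 2.57, 3.14, 3.14, 3.14].

INTERFACE

Orientations are given as [roll, pitch, yaw] about the fixed x, y, z axes, in that order (R = Rz(yaw) Ry(pitch) Rx(roll)).
In Python, from cell import manip gives the robot as it stands.
- The arm moves only by the tool apply_moves, never from a script. Its argument "series" is a list of rows, each a list of 3 entries, a list of its own where there are three numbers: the shift along the world's x, y, z in cm, then the turn, a rotation vector about the world's x, y, z in rad, then the opening in per cent of the stroke, from 0 (shut) to 100 (fully open). A call has exactly 10 rows; each row is the pose to reach, as a shift and turn from the pose commanded when the call began; what a row does not reach only later rows make up. A row lasts 1/8 s, in which the tool goes at most 62.5 mm and 10.7 degrees, less where a joint would pass 70% of its speed; a pose out of reach is approached as far as the arm can. A call with a gripper value outside its range is refused whole. The fingers move at their own pace and stop on an object; "grip_force" is the grip in N (left out, the last holds). Time passes only in rows, so rows that repeat a pose let the fingers close, or fill a call up. It gives the time, the measured TCP pose, the force and the opening at its end, in the units of the state.
- manip.read_state(): the state, without advancing time (a new reading comes with each control period).
- manip.camera(name): name is "side" or "top" or "wrist"; returns (picture, depth): 420x560x3 uint8, red, green, blue; 420x560 float32, mm along the optical axis (not along the pixel's ray), 0 where there is no reading.
- manip.camera_info(name): a dict with "intrinsics" (3x3 intrinsics, pixels), "dist" ([k1, k2, p1, p2, k3] as OpenCV has them; the pictures are not rectified), "extrinsics" (4x4, takes a point from world to camera coordinates); the wrist camera has in their place "hand_eye" (4x4, takes a point from camera to tool coordinates, whose origin is the TCP and whose axes are the tool frame's). Camera axes: x right, y down, z forward; pixel columns grow to the right and rows downward; lengths in mm; the calibration is good to about 2 mm. A picture is of the moment at which its call begins: read the wrist's pose just before it. camera_info takes no time and is no camera call.
- manip.sign_off(): hands the job in, once; it reports no verdict.
The state is a dict: "clock": time; "joints": joint angles; "qd": joint speeds; "effort": joint torques, N m; "eef_pos": TCP position; "eef_rot": TCP orientation; "wrist_force": force on the tool from outside, world axes, zero at the start; "moment": the same for the moment, N m; "finger_gap": finger opening in mm.
Only numpy, scipy, OpenCV 4.12 (cv2) and the standard library are available. Lean on these libraries where they do the work, as an engineer would, in place of code of your own. Each camera call takes 0.05 s, during which the arm holds its last target.

TASK

Move the hanging pulley carrier from the drip rail to the drying rail: lift it over the end stops and set it down on the drying rail just past that rail's stop. Then slide it along, resting on the rail, until it drops fully into the parking notch in front of the far block, and let go. Work gently: never knock or force the carrier against either rail (under 40 N), and leave the can, mug, wrench and carton alone.

Things in the scene. Friction and masses are not known exactly. Their poses are not given: they have to be found in the camera images.
- carrier: Pulley carrier, rigid, 0.24 to 0.41 kg. Origin: centre of the underside of its top web (24 mm in x, 30 in y, 4 thick), the face that rests on the rail; z up, y along the rail. On the web stands a grip block; below, two straps lead to a cross plate and a steel pulley (68 mm diameter, lowest point 129 mm below the origin). Straps and rails are waxed: friction about 0.25.
- grip_block (a point): Grasp point in the carrier's grey plastic grip block, 34 mm above the carrier's origin. The block is 16 mm in x, 30 mm in y and spans 4 to 48 mm above the origin. Grip it from above on its end faces, which look to +y and -y (along the rail), fingertips no lower than 14 mm above the origin so that they pass over the rail stops.
- loop (a point): Middle of the top of the carrier's cross plate, 89 mm below its origin: the bottom of the closed loop round the rail. Straps 24 mm in y, 18 mm clear between them in x. Being closed, the loop leaves or enters a rail only past its free end; with the carrier's origin 20 to 50 mm above the rail top it clears stop and bar.
- drip_rail: Drip rail, fixed: flat steel bar on edge, 12 mm thick (x), 26 high (z), 260 long to its post. Origin: middle of the top edge at the free end; the bar runs along its own -y, z up. The carrier starts resting on it, 70 to 150 mm from the free end. A shallow tray lies below.
- drip_stop (a point): Top of the drip rail's end stop: a lug 6 mm long at the free end (y = -6 to 0 mm), 12 mm thick, rising 12 mm above the top edge.
- dry_rail: Drying rail, fixed, same bar section. Origin: middle of the top edge at the free end; it runs along its own +y to a post at y = 287 mm, z up. Its free end is 50 to 80 mm beyond the drip rail's, within 15 mm sideways, 0-15 mm higher, turned up to 0.12 rad. Its far part (see near_part_end) has the parking notch; in it the carrier's origin is 6 mm below the top edge.
- dry_stop (a point): Top of the drying rail's end stop: a lug at the free end (y = 0 to 6 mm), 12 mm thick, rising 12 mm above the top edge.
- near_part_end (a point): End of the drying rail's steel near part, y = 100 mm, on the top edge. On goes a telescopic aluminium part, 0.4 mm lower, with a square notch 38 mm long, 6 deep, then a rigid block rising 9.6 mm above the edge. It is drawn out differently each time, unmeasured: notch centre anywhere from y = 124 to 184 mm, found by feel or sight; it does not yield.
- can: Bystander: grey can, 54 mm diameter, 100 mm high, near the robot on its left. Origin under its centre. Leave alone.
- mug: Bystander: white mug, 76 mm diameter, 85 mm high, beyond the rails, right of the carton. Origin under its centre. Leave alone.
- wrench: Bystander: wrench lying flat on the bench in front of the rails. Leave alone.
- carton: Bystander: cardboard box 80 x 60 x 50 mm beyond the rails. Origin under its centre. Leave alone.
Not all that is in view belongs to the job. What is meant by the carrier is not blue or yellow, and is the larger of those in its own colour.

How it is judged (in metres and radians):
On the way, in this order (a step that is already met when the one before it is completed fails the run):
1. the carrier is past the drip rail's free end, off that rail (y of carrier in the frame of drip_rail above 0.016 m and z of carrier in the frame of drip_rail above -0.005 m and contact force between carrier and drip_rail below 0.1 N), for 0.05 s.
2. the carrier rests on the near part of the drying rail, before the notch (y of carrier in the frame of dry_rail between 0.018 and 0.105 m and z of carrier in the frame of dry_rail between -0.003 and 0.003 m and contact force between carrier and dry_rail above 1 N), for 0.2 s.
At the end, for the whole second after the job is handed in: The carrier hangs at rest on the drying rail, let go, with its web on the floor of the parking notch: origin 4.5 to 8.5 mm below the rail's top edge, 115 to 193 mm from the free end, within 6 mm of the rail's middle, upright within 0.1 rad (z of carrier in the frame of dry_rail between -0.0085 and -0.0045 m and y of carrier in the frame of dry_rail between 0.115 and 0.193 m and x of carrier in the frame of dry_rail between -0.006 and 0.006 m and angle between carrier's own z axis and vertical below 0.1 rad and contact force between carrier and dry_rail above 1 N and linear speed of carrier below 0.02 m/s); the robot touches nothing.
It fails at once if the carrier is pressed or knocked against the drying rail with more than 40 N (contact force between carrier and dry_rail above 40 N).
It fails at once if the carrier is pressed or knocked against the drip rail with more than 40 N (contact force between carrier and drip_rail above 40 N).
It fails at once if the can, mug, wrench or carton is moved more than 20 mm (distance of any of can, mug, wrench, carton from where it was at the start of the episode above 0.02 m).
It also fails if it takes over 56 s, if anything falls off the work surface, if the arm or the gripper's body presses on something with over 40 N, if the wrist force passes 120 N, or if a joint passes its speed limit or range.

## Working session

There is one attempt and no reset: what is moved stays moved. The work goes in short steps, Python scripts to look and compute and a tool call to move; the robot and the scene stay as the last step left them, time stands still between calls to the robot, and variables do not carry over. Pictures are saved under pics/ and viewed, and the job is handed in when it is done.

Besides the shell and the picture viewer there is one more tool, called after "Emit:" as a command line: name --argument value ..., lists and objects as JSON in quotes. apply_moves: Moves the arm, as the interface text tells. Its arguments: {"type":"object","properties":{"series":{"type":"array","items":{"type":"array"}},"grip_force":{"type":"number"}},"required":["series"]}

```bash
ls; mkdir -p pics; python3 - <<'E'
from cell import manip
import cv2, numpy as np
print(manip.read_state())
for n in ["side","top","wrist"]:
    p,d=manip.camera(n); cv2.imwrite(f"pics/{n}0.png",p[:,:,::-1]); np.savez(f"pics/{n}0.npz",p=p,d=d)
    print(n,{k:np.round(v,3).tolist() for k,v in manip.camera_info(n).items()})
E
```

```text
pics
{'clock': 0.0, 'joints': array([ 1.15741383e+00,  3.00462011e-01,  1.52158618e+00,  9.21938428e-06,
        1.32071642e+00, -6.65738144e-02]), 'qd': array([ 0.00058398,  0.00073766, -0.0005733 , -0.00079137, -0.0004091 ,
        0.00060039]), 'effort': array([-4.01498128e-04, -5.31813598e+01, -3.52725792e+01,  7.08052190e-02,
        2.45075324e-02, -1.44893720e-04]), 'eef_pos': array([186.83445579, 517.0383909 , 229.88914705]), 'eef_rot': array([-3.14150578e+00,  1.16876954e-03,  1.22398541e+00]), 'wrist_force': array([ 0.35925191, -0.55581982,  0.94668831]), 'moment': array([ 0.00962601, -0.00667059, -0.0200121 ]), 'finger_gap': 93.86350650585227}
side {'intrinsics': [[488.415, 0.0, 278.953], [0.0, 488.415, 215.149], [0.0, 0.0, 1.0]], 'dist': [-0.029, 0.0, 0.0, 0.0, 0.0], 'extrinsics': [[0.822, -0.57, 0.005, -416.452], [-0.417, -0.608, -0.676, 390.23], [0.388, 0.554, -0.737, 1023.325], [0.0, 0.0, 0.0, 1.0]]}
top {'intrinsics': [[413.627, 0.0, 277.508], [0.0, 413.627, 204.345], [0.0, 0.0, 1.0]], 'dist': [-0.012, 0.0, 0.0, 0.0, 0.0], 'extrinsics': [[-0.028, -1.0, 0.011, 57.071], [-0.999, 0.027, -0.042, 532.444], [0.042, -0.012, -0.999, 1029.638], [0.0, 0.0, 0.0, 1.0]]}
wrist {'intrinsics': [[333.605, 0.0, 278.868], [0.0, 333.605, 206.704], [0.0, 0.0, 1.0]], 'dist': [-0.081, 0.0, 0.0, 0.0, 0.0], 'hand_eye': [[1.0, 0.001, -0.0, -2.064], [-0.0, 0.964, 0.265, -78.007], [0.001, -0.265, 0.964, -154.49], [0.0, 0.0, 0.0, 1.0]]}
```

View pics/side0.png

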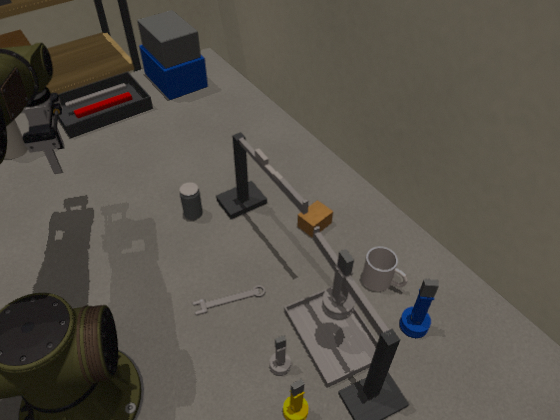

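View pics/top0.png

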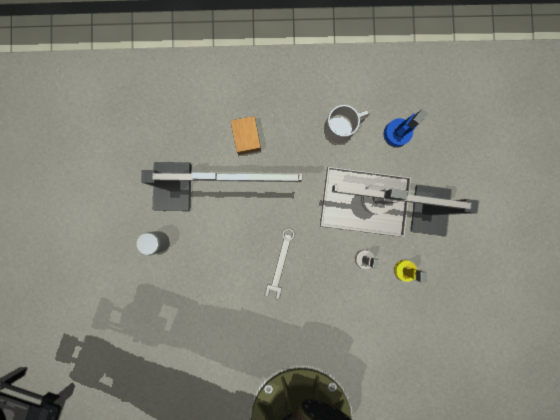

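View pics/wrist0.png

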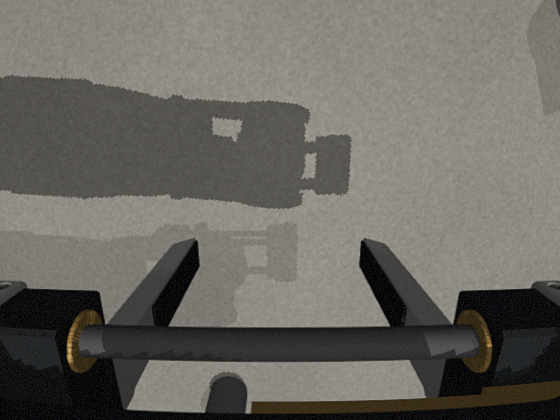

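The side view shows the carrier's grey block at about (345,262) on the drip rail, with its pulley below. The drip rail's free end is near (318,232), the drying rail's near (305,206). In the top view the free ends are at (335,188) for drip and (300,177) for dry, and the block is at (393,195). The blue, yellow and small grey carriers are decoys. I'll zoom in next.

```bash
cat > h.py <<'E'
import numpy as np, cv2
from cell import manip
from scipy.spatial.transform import Rotation as R
def ray(n,uv,T=None):
    i=manip.camera_info(n); K=np.array(i["intrinsics"]);D=np.array(i["dist"])
    p=cv2.undistortPoints(np.array(uv,float).reshape(-1,1,2),K,D).reshape(-1,2)
    r=np.c_[p,np.ones(len(p))]
    if T is None: T=np.linalg.inv(np.array(i["extrinsics"]))   # cam->world
    return T[:3,3], r@T[:3,:3].T
def wristT(s):
    i=manip.camera_info("wrist"); T=np.eye(4); T[:3,:3]=R.from_euler("xyz",s["eef_rot"]).as_matrix(); T[:3,3]=s["eef_pos"]
    return T@np.array(i["hand_eye"])
def depthpt(n,uv,d,T=None):
    o,r=ray(n,uv,T); uv=np.array(uv).reshape(-1,2)
    z=np.array([d[int(round(v)),int(round(u))] for u,v in uv])
    return o+r*z[:,None]
def tri(o1,r1,o2,r2):
    r1=r1/np.linalg.norm(r1);r2=r2/np.linalg.norm(r2)
    A=np.c_[r1,-r2]; t=np.linalg.lstsq(A,o2-o1,rcond=None)[0]
    a=o1+t[0]*r1;b=o2+t[1]*r2
    return (a+b)/2,np.linalg.norm(a-b)
def plane(n,uv,z,T=None):
    o,r=ray(n,uv,T); return o+r*((z-o[2])/r[:,2])[:,None]
E
python3 - <<'E'
import cv2
s=cv2.imread("pics/side0.png");t=cv2.imread("pics/top0.png")
cv2.imwrite("pics/s1.png",cv2.resize(s[120:370,220:420],None,fx=3,fy=2.4*1.0 if 0 else 2.4,interpolation=cv2.INTER_CUBIC)) if 0 else None
cv2.imwrite("pics/s1.png",cv2.resize(s[190:340,270:420],None,fx=4,fy=4,interpolation=cv2.INTER_CUBIC))
cv2.imwrite("pics/s2.png",cv2.resize(s[125:245,220:370],None,fx=5,fy=5,interpolation=cv2.INTER_CUBIC))
cv2.imwrite("pics/t1.png",cv2.resize(t[160:240,280:480],None,fx=4,fy=4,interpolation=cv2.INTER_CUBIC))
cv2.imwrite("pics/t2.png",cv2.resize(t[150:210,140:340],None,fx=4,fy=4,interpolation=cv2.INTER_CUBIC))
E
```

```text
(no output)
```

View pics/s1.png

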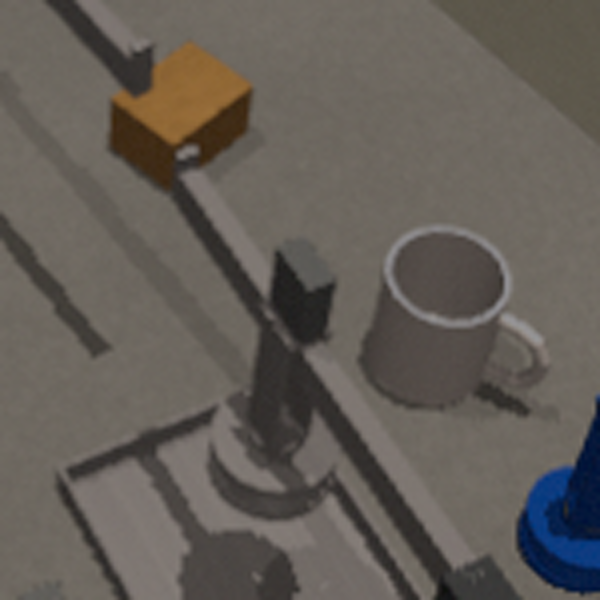

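View pics/s2.png

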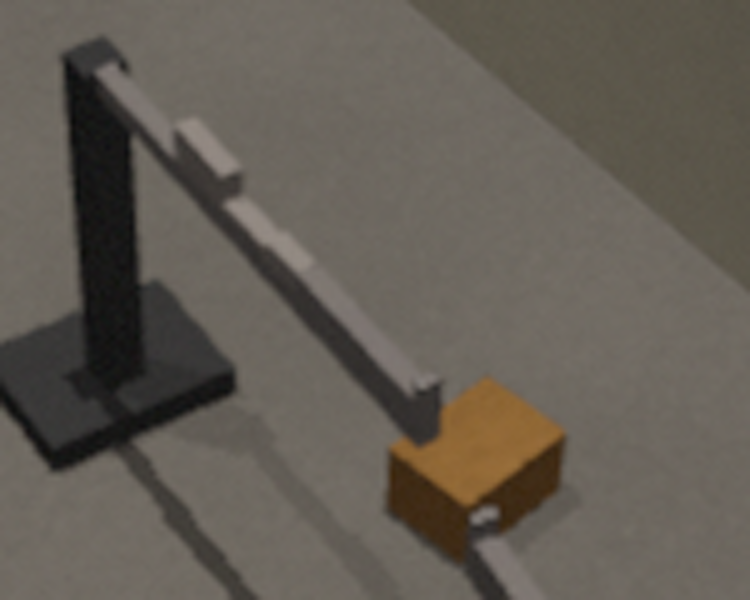

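View pics/t1.png

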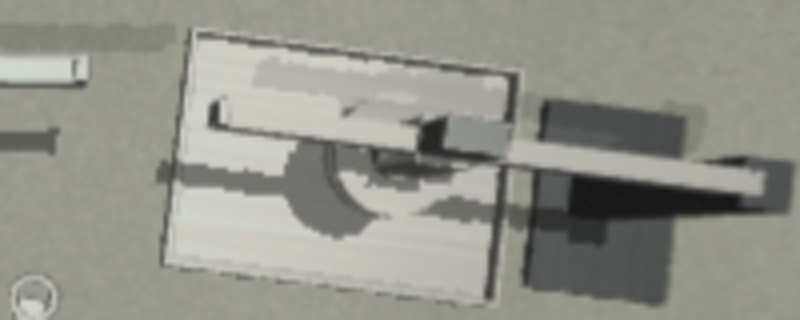

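View pics/t2.png

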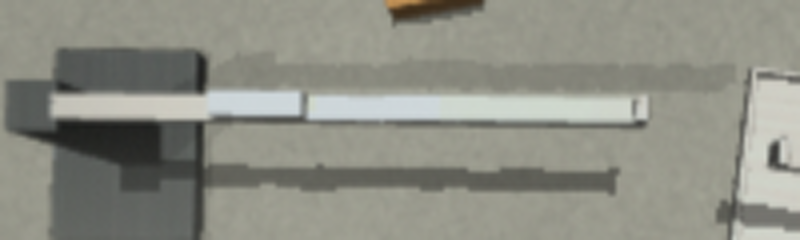

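```bash
python3 - <<'E'
from h import *
S=np.load("pics/side0.npz")["d"];T=np.load("pics/top0.npz")["d"]
P={"drip_stop":((316.8,228.3),(335.5,187.5)),"block_top":((345.75,255.5),(399.5,193.8)),"dry_stop":((305.4,201.4),(300,177.2))}
for k,(a,b) in P.items():
    o1,r1=ray("side",[a]);o2,r2=ray("top",[b])
    print(k,*[np.round(x,1) for x in tri(o1,r1[0],o2,r2[0])],"depth",depthpt("side",[a],S).round(1),depthpt("top",[b],T).round(1))
# rail profile along top camera
print("dry profile"); 
for u in range(150,302,3):
    # rail row centre
    v=np.interp(u,[152,300],[176,177.2]); print(u,depthpt("top",[(u,v)],T).round(1)[0], end=";")
print("\ndrip")
for u in range(334,472,5):
    v=np.interp(u,[336,470],[187.8,205.8]);print(u,depthpt("top",[(u,v)],T).round(1)[0],end=";")
E
```

```text
drip_stop [553.2 -67.5 256.5] 0.7 depth [[551.7 -69.7 259.6]] [[552.5 -66.6 261.5]]
block_top [ 534.4 -178.1  296.2] 1.5 depth [[ 531.8 -179.6  299.6]] [[ 535.  -178.2  297.2]]
dry_stop [574.1   0.9 266.2] 1.1 depth [[572.5  -1.9 269.6]] [[573.3   1.5 269.8]]
dry profile
150 [586.1 292.5 244.7];153 [585.8 286.4 245.5];156 [585.4 279.9 247.9];159 [585.3 274.3 247. ];162 [585.  268.5 247.1];165 [584.7 262.3 248.4];168 [584.8 257.2 245.4];171 [584.6 251.4 245.5];174 [584.3 245.2 246.6];177 [584.  239.3 246.9];180 [583.8 233.4 247.5];183 [583.6 227.6 247.4];186 [ 490.1   55.  1050.6];189 [583.4 216.4 245.1];192 [580.9 206.6 265.5];195 [580.5 200.7 266.8];198 [580.3 195.  266.7];201 [579.8 188.9 269.3];204 [579.7 183.3 268.6];207 [579.4 177.5 269.5];210 [579.5 172.2 267.1];213 [579.1 166.3 268.3];216 [580.9 162.9 251.5];219 [580.8 157.2 250.7];222 [580.3 151.2 252.7];225 [580.  145.2 253.8];228 [580.1 139.7 251.1];231 [580.  134.1 249.9];234 [579.6 128.  252.3];237 [578.8 121.8 257. ];240 [578.6 116.  257.2];243 [578.2 110.1 259.1];246 [577.9 104.3 259.9];249 [577.7  98.6 260. ];252 [577.
[... 449 characters left out ...]
.8];344 [550.4 -84.9 249.4];349 [548.9 -94.8 248.4];354 [ 547.2 -104.3  249.4];359 [ 545.6 -113.9  249.9];364 [ 544.2 -124.1  247.7];369 [ 542.4 -133.   251.1];374 [ 541.  -143.3  248.8];379 [ 539.4 -153.1  248.7];384 [ 537.7 -162.3  250.8];389 [ 534.  -161.5  287.6];394 [ 532.  -167.8  297.9];399 [ 530.4 -176.4  299.5];404 [ 529.  -186.3  297.2];409 [ 529.9 -211.4  249. ];414 [ 528.5 -221.9  247. ];419 [ 526.7 -230.1  251.4];424 [ 525.1 -240.1  250.8];429 [ 523.6 -250.   250.2];434 [ 522.2 -261.3  246.4];439 [ 520.4 -269.1  251.4];444 [ 518.8 -278.6  251.9];449 [ 517.3 -288.8  250.8];454 [ 515.7 -299.1  249.8];459 [ 514.2 -309.9  247.4];464 [ 512.5 -318.   251.1];469 [ 511.  -328.5  249.6];
```

Two-view triangulation and depth agree:

| Item | x, y (mm) | Top edge z (mm) |
|---|---|---|
| Carrier block | (534, -178) | block top about 297 |
| Drip rail | | about 249.5 |
| Drying rail | | about 258 |

The notch lies at about y 126–164 in world. I'll fly high to hover over the carrier.

Emit:
apply_moves --series '[[[2,-4,3],[0,0,0.02],100],[[4,-8,6],[0,0,0.04],100],[[6.5,-13,9],[0,0,0.06],100],[[9,-18,12],[0,0,0.08],100],[[11.5,-23,15],[0,0,0.1],100],[[14,-28,16],[0,0,0.12],100],[[16.5,-33,16],[0,0,0.14],100],[[19,-38,16],[0,0,0.16],100],[[21.5,-43,16],[0,0,0.18],100],[[24,-48,16],[0,0,0.193],100]]'

```text
clock: 1.4
eef_pos: [427.3, 35.4, 390.5]
eef_rot: [3.141, -0.0, 1.417]
wrist_force: [0.2, 0.1, 0.6]
finger_gap: 94.0
```

Emit:
apply_moves --series '[[[2.5,-4.5,0],[0,0,0],100],[[5,-9,0],[0,0,0],100],[[7.5,-14,0],[0,0,0],100],[[9.5,-18,0],[0,0,0],100],[[10.5,-21,0],[0,0,0],100],[[10.7,-21.5,0],[0,0,0],100],[[10.7,-21.5,0],[0,0,0],100],[[10.7,-21.5,0],[0,0,0],100],[[10.7,-21.5,0],[0,0,0],100],[[10.7,-21.5,0],[0,0,0],100]]'

```text
clock: 2.65
eef_pos: [533.9, -177.3, 390.7]
eef_rot: [3.141, 0.0, 1.418]
wrist_force: [-0.1, -0.6, 0.2]
finger_gap: 93.8
```

```bash
python3 - <<'E'
from h import *
s=manip.read_state(); print(s)
p,d=manip.camera("wrist"); cv2.imwrite("pics/w1.png",p[:,:,::-1]); np.savez("pics/w1.npz",p=p,d=d,T=wristT(s))
E
```

```text
{'clock': 2.65, 'joints': array([-3.85755564e-01,  2.67052936e-01,  1.19936384e+00,  2.96089955e-05,
        1.67479163e+00, -1.80332874e+00]), 'qd': array([-0.00450946,  0.00438742, -0.0017185 ,  0.00094534,  0.00153528,
       -0.00114942]), 'effort': array([ 8.26204056e-02, -5.34530818e+01, -3.73845613e+01, -3.01473727e-02,
        6.88231224e-02,  4.47939339e-03]), 'eef_pos': array([ 533.88409942, -177.30065982,  390.67599112]), 'eef_rot': array([3.14121196e+00, 5.98927159e-05, 1.41757624e+00]), 'wrist_force': array([-0.0725931 , -0.56609706,  0.23317296]), 'moment': array([-0.01007033,  0.04104529, -0.01592468]), 'finger_gap': 93.81036294649444}
```

View pics/w1.png

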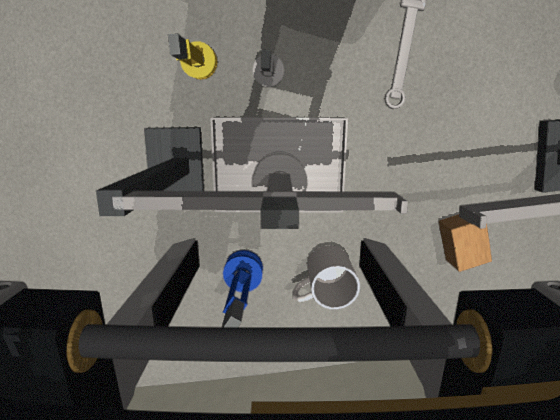

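The wrist view shows the carrier's block at about (280,213), centred between the fingers. The drip stop is at (402,204) and the drying rail's stop at (472,215). I'll zoom in to measure.

```bash
python3 - <<'E'
from h import *
z=np.load("pics/w1.npz");p=z["p"][:,:,::-1]
cv2.imwrite("pics/w1z.png",cv2.resize(p[160:250,240:440],None,fx=4,fy=4,interpolation=cv2.INTER_CUBIC))
d=z["d"];T=z["T"]
for v in range(190,234,3):
    print(v,[depthpt("wrist",[(u,v)],d,T).round(1)[0].tolist() for u in (268,280,292)])
for u in (320,340,360,380,395,402):
  print(u,[(v,depthpt("wrist",[(u,v)],d,T).round(1)[0].tolist()) for v in range(190,216,4)])
E
```

```text
190 [[519.7, -187.1, 248.1], [521.3, -176.3, 248.2], [523.0, -165.5, 248.1]]
193 [[521.1, -187.2, 254.1], [522.8, -176.6, 253.6], [524.4, -165.9, 253.8]]
196 [[523.6, -187.5, 255.1], [525.5, -177.0, 254.0], [526.6, -166.3, 256.1]]
199 [[523.4, -187.1, 267.0], [525.5, -177.0, 264.8], [526.5, -166.7, 267.3]]
202 [[523.8, -186.9, 276.1], [525.2, -177.0, 276.3], [526.8, -167.1, 276.2]]
205 [[523.8, -186.6, 285.9], [525.7, -177.1, 284.1], [526.8, -167.5, 285.3]]
208 [[523.8, -186.3, 294.9], [525.2, -177.1, 294.8], [526.8, -167.8, 294.2]]
211 [[525.2, -186.4, 298.5], [526.7, -177.3, 298.3], [528.2, -168.2, 298.0]]
214 [[527.8, -186.9, 297.6], [529.1, -177.7, 298.1], [530.4, -168.5, 298.4]]
217 [[530.0, -187.2, 298.3], [531.4, -178.0, 298.5], [533.2, -168.8, 297.3]]
220 [[532.7, -187.7, 297.2], [534.1, -178.4, 297.6], [535.3, -169.2, 298.3]]
223 [[534.8, -188.0, 298.3], [536.4, -178.8, 297.8], [537.8, -169.5, 297.9]]
226 [[537.1, -188.3, 298.9], [539.1, -179.2, 297.2], [540.6, -169.9, 296.9]]
229 [[641.1, -214.9, -1.0], [644.3, -194.4, -1.1], [647.1, -173.8, 0.0]]
232 [[646.3, -215.7, -0.2]
[... 616 characters left out ...]
8, -105.7, 250.4]), (210, [630.8, -54.3, 0.7]), (214, [637.9, -54.9, 0.8])]
380 [(190, [601.3, -17.3, -0.1]), (194, [541.9, -82.9, 237.5]), (198, [542.0, -86.9, 250.8]), (202, [546.1, -86.8, 249.5]), (206, [550.0, -87.0, 249.4]), (210, [637.1, -19.2, -2.5]), (214, [643.6, -20.3, -0.4])]
395 [(190, [605.3, 8.3, -0.6]), (194, [544.0, -68.6, 237.7]), (198, [544.4, -72.7, 249.7]), (202, [548.3, -72.9, 249.5]), (206, [551.9, -73.3, 250.1]), (210, [640.2, 5.9, 0.3]), (214, [647.5, 5.5, -0.0])]
402 [(190, [607.3, 20.6, -1.5]), (194, [613.4, 19.1, 1.7]), (198, [544.2, -67.5, 253.7]), (202, [545.4, -70.5, 261.8]), (206, [549.0, -70.8, 262.0]), (210, [553.0, -70.7, 261.2]), (214, [650.3, 18.6, -2.5])]
```

View pics/w1z.png

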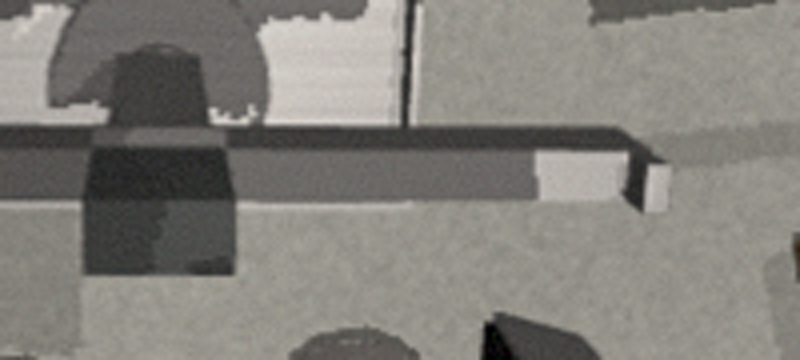

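Block centre is about (532.6, -178.3) with its top at z 298, which puts the origin at about 250. I'll descend to TCP z ≈ 297, leaving the fingertips 22 mm above the origin so they also clear the far block.

Emit:
apply_moves --series '[[[-0.1,-0.1,-2],[0,0,0],100],[[-0.1,-0.1,-4],[0,0,0],100],[[-0.1,-0.1,-6],[0,0,0],100],[[-0.1,-0.1,-7.5],[0,0,0],100],[[-0.1,-0.1,-8.5],[0,0,0],100],[[-0.1,-0.1,-9],[0,0,0],100],[[-0.1,-0.1,-9.35],[0,0,0],100],[[-0.1,-0.1,-9.35],[0,0,0],100],[[-0.1,-0.1,-9.35],[0,0,0],70],[[-0.1,-0.1,-9.35],[0,0,0],50]]' --grip_force 20

```text
clock: 3.95
eef_pos: [533.0, -178.8, 297.2]
eef_rot: [3.141, 0.0, 1.417]
wrist_force: [-0.2, -0.1, 1.0]
finger_gap: 77.4
```

Emit:
apply_moves --series '[[[0,0,0],[0,0,0],42],[[0,0,0],[0,0,0],36],[[0,0,0],[0,0,0],33],[[0,0,0],[0,0,0],30],[[0,0,0],[0,0,0],27],[[0,0,0],[0,0,0],20],[[0,0,0],[0,0,0],10],[[0,0,0],[0,0,0],10],[[0,0,0],[0,0,0],10],[[0,0,0],[0,0,0],10]]'

```text
clock: 5.2
eef_pos: [532.9, -178.7, 297.0]
eef_rot: [3.142, -0.0, 1.417]
wrist_force: [-0.0, 0.4, 1.0]
finger_gap: 29.7
```

Emit:
apply_moves --series '[[[0,0,0.2],[0,0,0],10],[[0,0,0.5],[0,0,0],10],[[0,0,1],[0,0,0],10],[[0,0,1.6],[0,0,0],10],[[0,0,2.2],[0,0,0],10],[[0,0,2.8],[0,0,0],10],[[0,0,3.3],[0,0,0],10],[[0,0,3.7],[0,0,0],10],[[0,0,3.7],[0,0,0],10],[[0,0,3.7],[0,0,0],10]]'

```text
clock: 6.45
eef_pos: [532.9, -178.7, 333.7]
eef_rot: [-3.141, -0.0, 1.417]
wrist_force: [0.6, -0.4, -3.4]
finger_gap: 29.7
```

```bash
python3 - <<'E'
from h import *
s=manip.read_state(); print(s["eef_pos"],s["wrist_force"],s["moment"])
p,d=manip.camera("wrist"); cv2.imwrite("pics/w2.png",p[:,:,::-1]); np.savez("pics/w2.npz",p=p,d=d,T=wristT(s))
p,d=manip.camera("side"); cv2.imwrite("pics/side2.png",cv2.resize(p[190:340,270:420,::-1],None,fx=4,fy=4,interpolation=cv2.INTER_CUBIC))
E
```

```text
[ 532.89458839 -178.71916505  333.72728947] [ 0.63793431 -0.39272219 -3.41184776] [ 0.0224818  -0.03102798  0.03101265]
```

View pics/w2.png

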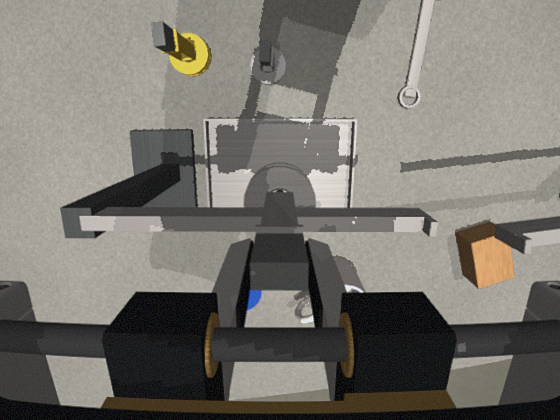

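View pics/side2.png

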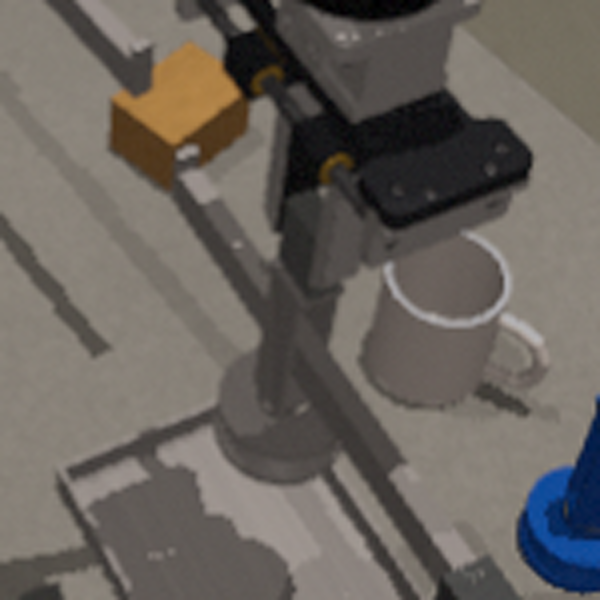

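The carrier is up with about 4 N of weight and upright. I'll go out along the drip rail direction into the gap between the rails.

Emit:
apply_moves --series '[[[0.11,0.7,0],[0,0,0],10],[[0.31,2,0],[0,0,0],10],[[0.56,3.6,0],[0,0,0],10],[[0.81,5.2,0],[0,0,0],10],[[1.07,6.9,0],[0,0,0],10],[[1.33,8.6,0],[0,0,0],10],[[1.6,10.3,0],[0,0,0],10],[[1.86,12,0],[0,0,0],10],[[2.1,13.5,0],[0,0,0],10],[[2.23,14.4,0],[0,0,0],10]]'

```text
clock: 7.8
eef_pos: [555.4, -33.8, 333.9]
eef_rot: [-3.142, 0.0, 1.418]
wrist_force: [-0.4, 0.3, -1.6]
finger_gap: 30.1
```

Emit:
apply_moves --series '[[[0,0,0],[0,0,0],10],[[0,0,0],[0,0,0.02],10],[[0,0,0],[0,0,0.04],10],[[0,0,0],[0,0,0.06],10],[[0,0,0],[0,0,0.08],10],[[0,0,0],[0,0,0.1],10],[[0,0,0],[0,0,0.112],10],[[0,0,0],[0,0,0.112],10],[[0,0,0],[0,0,0.112],10],[[0,0,0],[0,0,0.112],10]]'

```text
clock: 9.05
eef_pos: [555.2, -34.8, 334.0]
eef_rot: [3.142, 0.0, 1.529]
wrist_force: [-0.3, -0.7, -3.4]
finger_gap: 29.9
```

```bash
python3 - <<'E'
from h import *
s=manip.read_state(); print(s["eef_pos"],s["eef_rot"],s["wrist_force"],s["moment"])
p,d=manip.camera("wrist"); T=wristT(s); cv2.imwrite("pics/w3.png",p[:,:,::-1]); np.savez("pics/w3.npz",p=p,d=d,T=T)
pp,dd=manip.camera("side"); cv2.imwrite("pics/side3.png",cv2.resize(pp[160:310,240:390,::-1],None,fx=4,fy=4,interpolation=cv2.INTER_CUBIC))
E
```

```text
[555.23542728 -34.76120403 333.95875031] [3.14157516e+00 4.97521171e-05 1.52890955e+00] [-0.2784064  -0.6677628  -3.43181447] [ 0.02454923 -0.01360856 -0.01403143]
```

View pics/w3.png

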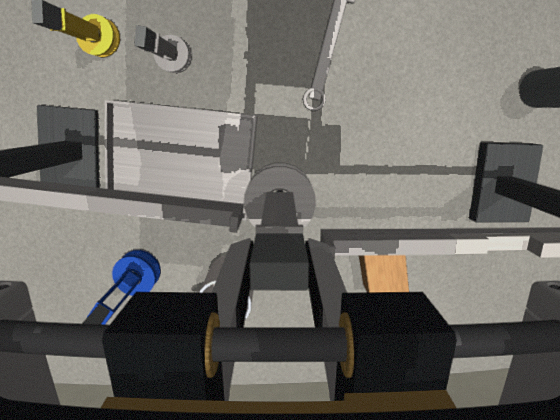

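View pics/side3.png

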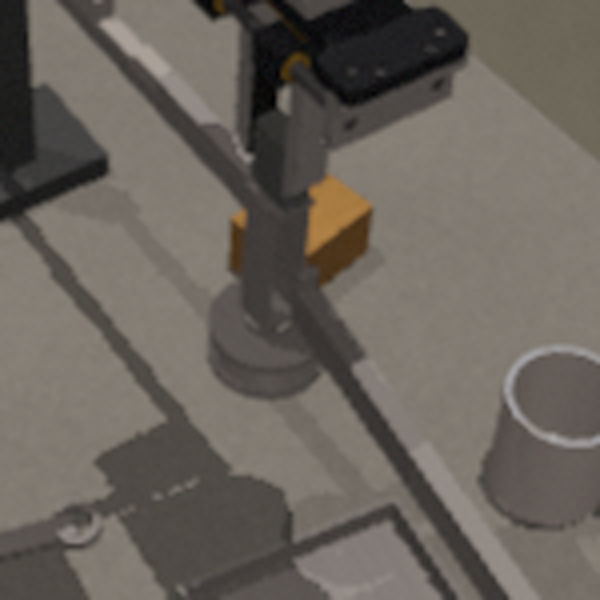

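The wrist view shows the carrier in the gap. The drying rail runs from (322,237) to the right, with the brighter aluminium at (400–530, 243) and the far block at (545,245). I'll measure its centreline.

```bash
python3 - <<'E'
from h import *
z=np.load("pics/w3.npz");p=z["p"][:,:,::-1];d=z["d"];T=z["T"]
cv2.imwrite("pics/w3z.png",cv2.resize(p[205:275,300:560],None,fx=3,fy=3,interpolation=cv2.INTER_CUBIC))
for u in range(318,556,8):
    vs=np.arange(215,268); P=depthpt("wrist",[(u,v) for v in vs],d,T)
    m=(P[:,2]>200)
    if m.any():
        top=P[m][:,2]; zt=np.median(np.sort(top)[-5:]); q=P[m&(P[:,2]>zt-3)]
        print(u,"z",zt.round(1),"y",q[:,1].mean().round(1),"x",q[:,0].min().round(1),q[:,0].max().round(1),len(q))
E
```

```text
318 z 345.1 y -17.8 x 544.5 545.1 5
326 z 346.1 y -17.9 x 476.6 545.6 5
334 z 345.2 y -10.2 x 545.0 545.7 5
342 z 259.5 y 7.1 x 476.6 578.7 18
350 z 259.3 y 15.5 x 566.9 579.0 17
358 z 260.1 y 18.2 x 476.6 579.3 17
366 z 259.9 y 27.5 x 567.7 580.1 17
374 z 259.5 y 33.5 x 567.7 579.7 17
382 z 259.7 y 39.5 x 568.0 580.3 17
390 z 259.4 y 45.6 x 568.6 580.6 17
398 z 260.1 y 51.7 x 568.6 580.3 17
406 z 259.3 y 57.8 x 568.6 580.4 16
414 z 260.1 y 63.8 x 568.9 580.0 14
422 z 259.7 y 70.1 x 569.8 580.4 14
430 z 259.5 y 76.3 x 569.5 580.6 15
438 z 259.5 y 82.5 x 570.1 581.1 15
446 z 260.0 y 88.7 x 569.4 580.8 15
454 z 259.8 y 87.6 x 476.6 581.6 17
462 z 259.3 y 101.7 x 570.3 582.3 16
470 z 259.4 y 99.2 x 476.6 582.2 16
478 z 259.1 y 106.0 x 476.6 583.4 17
486 z 259.4 y 121.1 x 571.4 583.3 16
494 z 253.7 y 131.3 x 571.9 583.5 15
502 z 253.8 y 126.8 x 476.6 583.1 15
510 z 253.6 y 145.2 x 572.5 584.0 15
518 z 253.6 y 152.0 x 572.5 584.0 15
526 z 254.2 y 158.9 x 573.2 584.0 14
534 z 261.2 y 160.8 x 574.3 584.6 14
542 z 268.9 y 161.1 x 572.8 584.7 16
550 z 269.8 y 168.0 x 574.3 585.5 15
```

View pics/w3z.png

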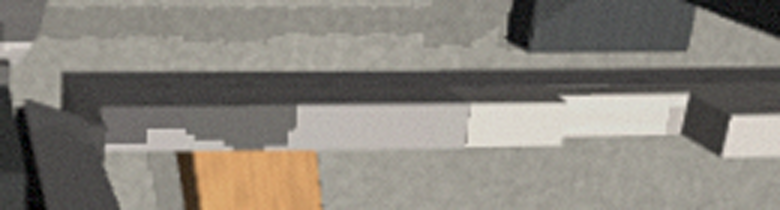

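Emit:
apply_moves --series '[[[0.5,0,0],[0,0,0],10],[[1.1,0,0],[0,0,0],10],[[1.6,0,0],[0,0,0],10],[[1.62,0.6,0],[0,0,0],10],[[1.67,1.8,0],[0,0,0],10],[[1.72,3.2,0],[0,0,0],10],[[1.78,4.6,0],[0,0,0],10],[[1.84,6,0],[0,0,0],10],[[1.88,7,0],[0,0,0],10],[[1.89,7.3,0],[0,0,0],10]]'

```text
clock: 10.4
eef_pos: [574.1, 39.0, 333.9]
eef_rot: [-3.142, 0.0, 1.53]
wrist_force: [0.3, -0.3, -1.8]
finger_gap: 30.2
```

```bash
python3 - <<'E'
from h import *
s=manip.read_state(); print(s["eef_pos"],s["eef_rot"],s["wrist_force"],s["moment"])
p,d=manip.camera("wrist"); T=wristT(s); cv2.imwrite("pics/w4.png",p[:,:,::-1]); np.savez("pics/w4.npz",p=p,d=d,T=T)
pp,dd=manip.camera("side"); cv2.imwrite("pics/side4.png",cv2.resize(pp[120:270,230:380,::-1],None,fx=4,fy=4,interpolation=cv2.INTER_CUBIC))
for u in range(330,470,12):
    vs=np.arange(190,268); P=depthpt("wrist",[(u,v) for v in vs],d,T)
    q=P[(abs(P[:,2]-259.5)<3)]
    if len(q):print(u,"y",q[:,1].mean().round(1),"x",q[:,0].min().round(1),q[:,0].max().round(1),len(q))
E
```

```text
[574.12626855  38.95214583 333.9110288 ] [-3.14151349e+00  4.90634876e-05  1.52975977e+00] [ 0.33310194 -0.34287379 -1.84249623] [ 0.02533495 -0.05594501 -0.01781264]
330 y 74.3 x 569.3 581.5 17
342 y 83.0 x 569.8 581.8 17
354 y 91.9 x 570.3 582.2 17
366 y 100.7 x 570.1 581.9 16
378 y 109.6 x 571.0 582.2 16
390 y 118.5 x 571.0 582.4 16
450 y 163.1 x 573.4 573.5 3
462 y 172.9 x 573.8 573.8 2
```

View pics/w4.png

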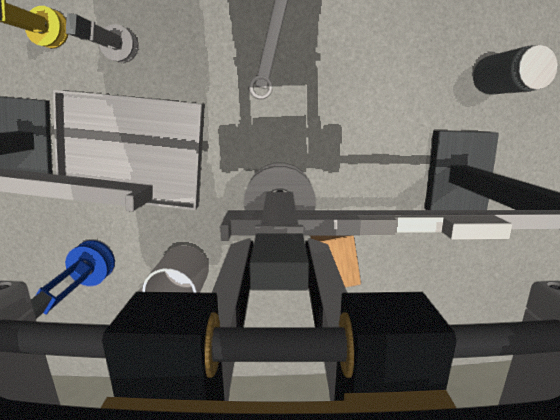

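View pics/side4.png

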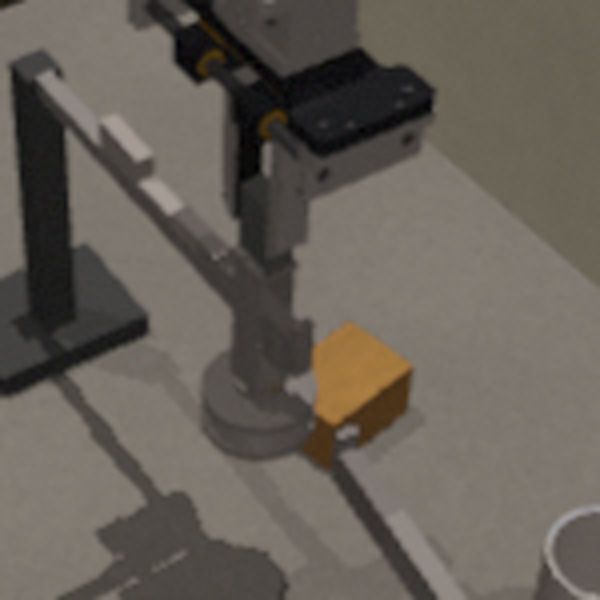

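The loop is round the drying rail. I'll lower in small steps with a lighter grip.

Emit:
apply_moves --series '[[[0,0,-0.3],[0,0,0],10],[[0,0,-0.8],[0,0,0],10],[[0,0,-1.3],[0,0,0],10],[[0,0,-1.8],[0,0,0],10],[[0,0,-2.1],[0,0,0],10],[[0,0,-2.3],[0,0,0],10],[[0,0,-2.4],[0,0,0],10],[[0,0,-2.4],[0,0,0],10],[[0,0,-2.4],[0,0,0],10],[[0,0,-2.4],[0,0,0],10]]' --grip_force 12

```text
clock: 11.75
eef_pos: [574.2, 38.2, 310.0]
eef_rot: [3.141, -0.0, 1.529]
wrist_force: [0.7, -0.8, -3.4]
finger_gap: 29.7
```

Emit:
apply_moves --series '[[[0,0,-0.03],[0,0,0],10],[[0,0,-0.06],[0,0,0],10],[[0,0,-0.09],[0,0,0],10],[[0,0,-0.12],[0,0,0],10],[[0,0,-0.15],[0,0,0],10],[[0,0,-0.18],[0,0,0],10],[[0,0,-0.2],[0,0,0],10],[[0,0,-0.2],[0,0,0],10],[[0,0,-0.2],[0,0,0],10],[[0,0,-0.2],[0,0,0],10]]'

```text
clock: 13.0
eef_pos: [574.1, 38.2, 308.0]
eef_rot: [3.141, -0.0, 1.529]
wrist_force: [-0.3, 0.2, -3.0]
finger_gap: 29.8
```

Emit:
apply_moves --series '[[[0,0,-0.03],[0,0,0],10],[[0,0,-0.06],[0,0,0],10],[[0,0,-0.09],[0,0,0],10],[[0,0,-0.12],[0,0,0],10],[[0,0,-0.12],[0,0,0],10],[[0,0,-0.12],[0,0,0],10],[[0,0,-0.12],[0,0,0],10],[[0,0,-0.12],[0,0,0],10],[[0,0,-0.12],[0,0,0],10],[[0,0,-0.12],[0,0,0],10]]'

```text
clock: 14.25
eef_pos: [574.1, 38.3, 306.8]
eef_rot: [3.142, -0.0, 1.529]
wrist_force: [-0.6, 0.5, -3.9]
finger_gap: 29.9
```

Emit:
apply_moves --series '[[[0,0,-0.03],[0,0,0],10],[[0,0,-0.05],[0,0,0],10],[[0,0,-0.07],[0,0,0],10],[[0,0,-0.07],[0,0,0],10],[[0,0,-0.07],[0,0,0],10],[[0,0,-0.07],[0,0,0],10],[[0,0,-0.07],[0,0,0],10],[[0,0,-0.07],[0,0,0],10],[[0,0,-0.07],[0,0,0],10],[[0,0,-0.07],[0,0,0],10]]'

```text
clock: 15.5
eef_pos: [574.2, 38.2, 306.1]
eef_rot: [3.142, -0.0, 1.529]
wrist_force: [0.6, -0.4, -1.3]
finger_gap: 29.9
```

Emit:
apply_moves --series '[[[0,0,-0.03],[0,0,0],10],[[0,0,-0.05],[0,0,0],10],[[0,0,-0.05],[0,0,0],10],[[0,0,-0.05],[0,0,0],10],[[0,0,-0.05],[0,0,0],10],[[0,0,-0.05],[0,0,0],10],[[0,0,-0.05],[0,0,0],10],[[0,0,-0.05],[0,0,0],10],[[0,0,-0.05],[0,0,0],10],[[0,0,-0.05],[0,0,0],10]]'

```text
clock: 16.75
eef_pos: [574.2, 38.3, 306.0]
eef_rot: [3.141, -0.0, 1.529]
wrist_force: [-1.8, 0.3, 5.2]
finger_gap: 29.9
```

Contact is confirmed, with the rail carrying about 9 N. I'll refine the notch edges from the earlier wrist image and take a fresh one.

```bash
python3 - <<'E'
from h import *
s=manip.read_state(); print(s["eef_pos"],s["wrist_force"])
p,d=manip.camera("wrist"); T=wristT(s); cv2.imwrite("pics/w5.png",cv2.resize(p[190:260,300:560,::-1],None,fx=3,fy=3,interpolation=cv2.INTER_CUBIC)); np.savez("pics/w5.npz",p=p,d=d,T=T)
for nm in ("w4","w5"):
  z=np.load(f"pics/{nm}.npz");d=z["d"];T=z["T"]
  print(nm)
  for u in range(378,480,2):
    P=depthpt("wrist",[(u,v) for v in np.arange(205,262)],d,T)
    xc=572.6+.0395*P[:,1]
    q=P[(abs(P[:,0]-xc)<3.5)&(P[:,2]>246)&(P[:,2]<275)]
    if len(q):print(u,q[:,1].mean().round(1),np.median(q[:,2]).round(1),end="; ")
E
```

```text
[574.20450385  38.27290258 305.99396294] [-1.77763276  0.34027848  5.1566357 ]
w4
378 109.7 258.8; 380 111.0 259.0; 382 112.6 258.7; 384 114.1 259.0; 386 115.6 258.6; 388 117.1 258.6; 390 118.5 258.8; 392 120.1 258.9; 394 121.5 259.1; 396 124.9 253.5; 398 126.5 253.2; 400 128.0 253.1; 402 129.6 252.9; 404 131.2 252.9; 406 132.7 253.1; 408 134.2 253.3; 410 135.7 253.1; 412 137.4 252.7; 414 138.8 253.4; 416 140.1 253.5; 418 142.0 252.6; 420 143.5 252.8; 422 145.0 253.1; 424 146.4 253.5; 426 148.1 253.1; 428 149.8 252.9; 430 151.2 253.2; 432 153.0 252.8; 434 154.4 253.0; 436 155.8 253.3; 438 157.4 253.6; 440 159.0 253.2; 442 160.7 253.5; 444 160.8 255.9; 446 161.0 258.8; 448 160.9 261.6; 450 160.5 266.0; 452 160.6 268.9; 454 162.1 268.7; 456 163.6 269.1; 458 165.1 268.7; 460 166.8 268.5; 462 168.1 268.7; 464 169.7 268.4; 466 171.3 268.7; 468 172.7 269.0; 470 174.3 268.6; 472 175.8 268.5; 474 177.4 268.5; 476 178.9 268.5; 478 180.1 269.1; w5
378 100.9 258.7; 380 102.1 258.9; 382 103.6 258.7; 384 104.8 258.9; 386 106.1 259.1; 388 107.5 258.7; 390 108.7 258.8; 392 110.1 259.0; 394 111.5 258.6; 396 112.8 259.1; 398 114.2 258.7; 400 115.5 258.7; 402 116.8 258.7; 404 118.2 258.4; 406 119.5 258.9; 408 120.8 259.2; 410 122.2 258.6; 412 125.9 252.8; 414 127.1 253.2; 416 128.3 253.7; 418 129.9 253.2; 420 131.1 253.4; 422 132.7 253.2; 424 134.0 253.2; 426 135.4 253.0; 428 136.8 253.2; 430 138.1 253.2; 432 139.7 253.1; 434 140.9 253.2; 436 142.3 253.4; 438 143.7 253.1; 440 145.2 253.3; 442 146.5 253.4; 444 148.1 252.8; 446 149.4 253.4; 448 150.7 253.3; 450 152.0 253.6; 452 153.7 253.3; 454 155.1 253.1; 456 156.6 253.2; 458 158.0 252.9; 460 159.2 253.4; 462 160.5 253.7; 464 160.4 256.6; 466 160.7 258.6; 468 160.6 261.3; 470 161.0 262.9; 472 160.5 266.5; 474 160.8 268.3; 476 161.9 268.7; 478 163.2 268.7;
```

View pics/w5.png

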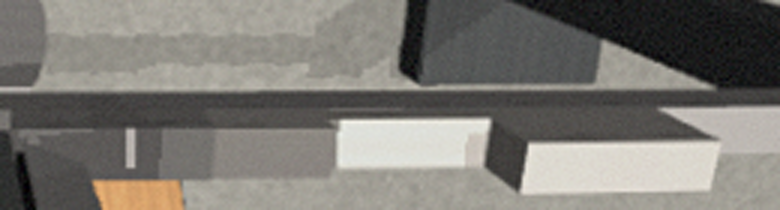

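The notch floor spans y 122.7–160.7 (38 mm, as specified), so its centre is about 141.7 and the web should drop in between about 137.7 and 145.7. I'll slide along the rail with light pressure.

Emit:
apply_moves --series '[[[0.008,0.2,0],[0,0,0],10],[[0.02,0.6,0],[0,0,0],10],[[0.045,1.15,0],[0,0,0],10],[[0.07,1.75,0],[0,0,0],10],[[0.09,2.35,0],[0,0,0],10],[[0.12,2.95,0],[0,0,0],10],[[0.14,3.55,0],[0,0,0],10],[[0.16,4.1,0],[0,0,0],10],[[0.175,4.4,0],[0,0,0],10],[[0.18,4.5,0],[0,0,0],10]]'

```text
clock: 18.05
eef_pos: [576.2, 83.2, 306.0]
eef_rot: [3.14, 0.0, 1.529]
wrist_force: [-0.6, -1.6, 4.7]
finger_gap: 30.0
```

Emit:
apply_moves --series '[[[0.008,0.2,0],[0,0,0],10],[[0.02,0.6,0],[0,0,0],10],[[0.045,1.15,0],[0,0,0],10],[[0.07,1.75,0],[0,0,0],10],[[0.09,2.35,0],[0,0,0],10],[[0.12,2.95,0],[0,0,0],10],[[0.14,3.55,0],[0,0,0],10],[[0.16,4.1,0],[0,0,0],10],[[0.175,4.4,0],[0,0,0],10],[[0.18,4.5,0],[0,0,0],10]]'

```text
clock: 19.3
eef_pos: [577.7, 128.4, 305.5]
eef_rot: [-3.142, 0.0, 1.529]
wrist_force: [-0.5, -2.5, 3.6]
finger_gap: 29.7
```

Emit:
apply_moves --series '[[[0.006,0.15,0],[0,0,0],10],[[0.012,0.3,0],[0,0,0],10],[[0.018,0.45,0],[0,0,0],10],[[0.024,0.6,0],[0,0,0],10],[[0.03,0.75,0],[0,0,0],10],[[0.035,0.9,0],[0,0,0],10],[[0.04,1.0,0],[0,0,0],10],[[0.045,1.1,0],[0,0,0],10],[[0.045,1.1,0],[0,0,0],10],[[0.045,1.1,0],[0,0,0],10]]'

```text
clock: 20.55
eef_pos: [578.1, 139.4, 305.1]
eef_rot: [-3.141, -0.0, 1.529]
wrist_force: [0.8, 0.3, -2.4]
finger_gap: 30.0
```

The support force is gone, so the web is over the notch. I'll centre it and lower.

Emit:
apply_moves --series '[[[0.005,0.1,0],[0,0,0],10],[[0.01,0.2,0],[0,0,0],10],[[0.01,0.2,-0.07],[0,0,0],10],[[0.01,0.2,-0.14],[0,0,0],10],[[0.01,0.2,-0.21],[0,0,0],10],[[0.01,0.2,-0.28],[0,0,0],10],[[0.01,0.2,-0.35],[0,0,0],10],[[0.01,0.2,-0.4],[0,0,0],10],[[0.01,0.2,-0.4],[0,0,0],10],[[0.01,0.2,-0.4],[0,0,0],10]]'

```text
clock: 21.8
eef_pos: [578.3, 141.2, 301.6]
eef_rot: [3.142, -0.0, 1.529]
wrist_force: [-0.5, -0.5, -2.7]
finger_gap: 29.9
```

Emit:
apply_moves --series '[[[0,0,-0.02],[0,0,0],10],[[0,0,-0.04],[0,0,0],10],[[0,0,-0.06],[0,0,0],10],[[0,0,-0.08],[0,0,0],10],[[0,0,-0.08],[0,0,0],10],[[0,0,-0.08],[0,0,0],10],[[0,0,-0.08],[0,0,0],10],[[0,0,-0.08],[0,0,0],10],[[0,0,-0.08],[0,0,0],10],[[0,0,-0.08],[0,0,0],10]]'

```text
clock: 23.05
eef_pos: [578.3, 141.3, 300.8]
eef_rot: [3.142, -0.0, 1.529]
wrist_force: [0.5, -0.3, -2.9]
finger_gap: 29.8
```

Emit:
apply_moves --series '[[[0,0,-0.02],[0,0,0],10],[[0,0,-0.04],[0,0,0],10],[[0,0,-0.06],[0,0,0],10],[[0,0,-0.08],[0,0,0],10],[[0,0,-0.08],[0,0,0],10],[[0,0,-0.08],[0,0,0],10],[[0,0,-0.08],[0,0,0],10],[[0,0,-0.08],[0,0,0],10],[[0,0,-0.08],[0,0,0],10],[[0,0,-0.08],[0,0,0],10]]'

```text
clock: 24.3
eef_pos: [578.3, 141.2, 300.0]
eef_rot: [3.142, -0.0, 1.529]
wrist_force: [0.7, 1.6, -2.1]
finger_gap: 29.6
```

Emit:
apply_moves --series '[[[0,0,-0.02],[0,0,0],10],[[0,0,-0.04],[0,0,0],10],[[0,0,-0.06],[0,0,0],10],[[0,0,-0.06],[0,0,0],10],[[0,0,-0.06],[0,0,0],10],[[0,0,-0.06],[0,0,0],10],[[0,0,-0.06],[0,0,0],10],[[0,0,-0.06],[0,0,0],10],[[0,0,-0.06],[0,0,0],10],[[0,0,-0.06],[0,0,0],10]]'

```text
clock: 25.55
eef_pos: [578.4, 141.3, 299.9]
eef_rot: [3.141, -0.0, 1.529]
wrist_force: [-1.6, -0.8, 5.3]
finger_gap: 30.2
```

```bash
python3 - <<'E'
from h import *
s=manip.read_state(); print(s["eef_pos"],s["wrist_force"])
p,d=manip.camera("wrist"); cv2.imwrite("pics/w6.png",p[:,:,::-1])
pp,dd=manip.camera("side"); cv2.imwrite("pics/side6.png",cv2.resize(pp[100:250,200:350,::-1],None,fx=4,fy=4,interpolation=cv2.INTER_CUBIC))
E
```

```text
[578.35589531 141.26553527 299.94591495] [-1.55979708 -0.83183499  5.27862866]
```

View pics/w6.png

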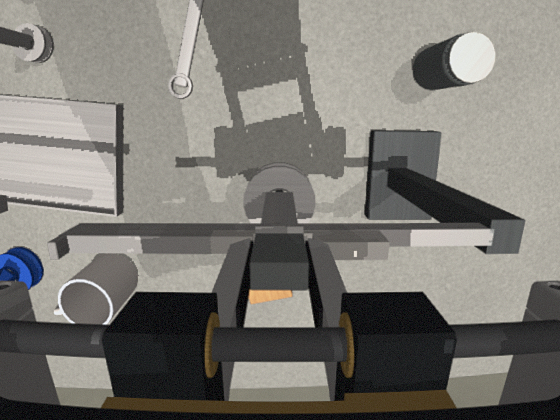

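View pics/side6.png

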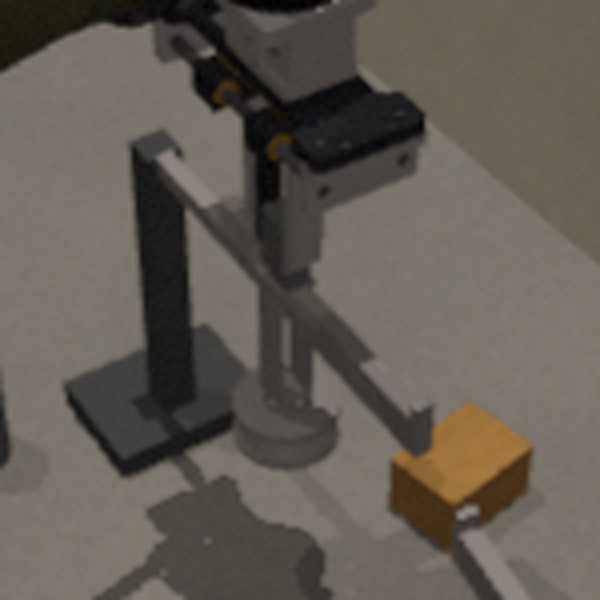

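Firm contact at 6.1 mm below the earlier resting height means the web is on the notch floor. I'll ease the pressure, open, and go straight up.

Emit:
apply_moves --series '[[[0,0,0.03],[0,0,0],10],[[0,0,0.03],[0,0,0],10],[[0,0,0.03],[0,0,0],34],[[0,0,0.03],[0,0,0],38],[[0,0,0.03],[0,0,0],44],[[0,0,0.03],[0,0,0],55],[[0,0,0.03],[0,0,0],65],[[0,0,0.03],[0,0,0],80],[[0,0,0.03],[0,0,0],80],[[0,0,0.03],[0,0,0],80]]'

```text
clock: 26.9
eef_pos: [578.3, 141.2, 299.6]
eef_rot: [3.142, 0.0, 1.529]
wrist_force: [0.6, 0.2, -0.3]
finger_gap: 74.9
```

Emit:
apply_moves --series '[[[0,0,0.5],[0,0,0],80],[[0,0,1.5],[0,0,0],80],[[0,0,3],[0,0,0],80],[[0,0,5],[0,0,0],80],[[0,0,7],[0,0,0],80],[[0,0,9],[0,0,0],80],[[0,0,10.5],[0,0,0],80],[[0,0,11],[0,0,0],80],[[0,0,11],[0,0,0],80],[[0,0,11],[0,0,0],80]]'

```text
clock: 28.15
eef_pos: [578.2, 141.2, 408.9]
eef_rot: [-3.14, 0.0, 1.529]
wrist_force: [-0.4, -0.3, 0.6]
finger_gap: 75.1
```

```bash
python3 - <<'E'
from h import *
s=manip.read_state(); print(s["eef_pos"],s["wrist_force"],s["finger_gap"])
p,d=manip.camera("wrist"); T=wristT(s); cv2.imwrite("pics/w7.png",p[:,:,::-1])
pp,dd=manip.camera("side"); cv2.imwrite("pics/side7.png",cv2.resize(pp[100:250,200:350,::-1],None,fx=4,fy=4,interpolation=cv2.INTER_CUBIC))
g=[(u,v) for u in range(255,312,3) for v in range(170,250)]
P=depthpt("wrist",g,d,T); q=P[(P[:,2]>280)&(P[:,2]<320)&(abs(P[:,1]-141)<25)&(P[:,0]>550)]
zt=np.median(np.sort(q[:,2])[-150:]); t=q[q[:,2]>zt-3]
print("block top z",np.median(t[:,2]),"x",t[:,0].min(),t[:,0].max(),"y",t[:,1].min(),t[:,1].max())
E
```

```text
[578.24093737 141.21374025 408.90610603] [-0.38876093 -0.26702044  0.58822406] 75.08705764686017
block top z 300.98847706068693 x 569.5111053100804 586.0980395937935 y 124.29508931068341 152.0869354105912
```

View pics/w7.png

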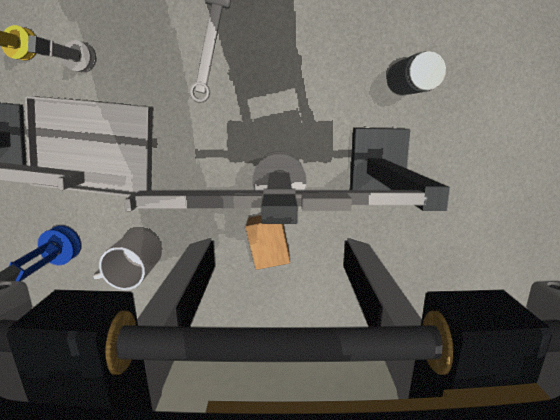

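View pics/side7.png

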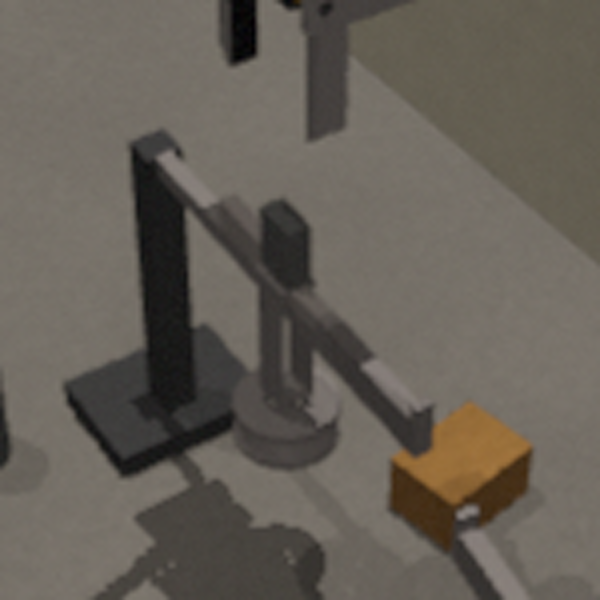

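The released carrier hangs upright. Its block top is at z 301, so the origin is at about 253, roughly 6.3 mm below the rail's top edge. The gripper is clear, so I'm handing in.

```bash
python3 -c "
from cell import manip
print(manip.sign_off())"
```

```text
the job is handed in; nothing more can be done
None
```

The carrier is parked in the drying rail's notch and released. I signed off with the clock at about 28 s of the 56 s allowed; sign-off gives no verdict.

**What I did:** I gripped the block on its end faces, lifted it 37 mm and took it out past the drip rail's stop. In the gap I turned it 0.11 rad and took it over the drying rail's stop. I set it down about 40 mm in, with the rail carrying roughly 9 N. I then slid it along lightly pressed until the support force vanished over the notch, lowered it to the floor, opened the fingers and went straight up.

**Last checks:**
- **Height:** the tool sat 6.1 mm lower in the notch than where it first rested. The released block top measured z 301, which puts the origin about 6.3 mm below the rail's top edge.
- **Position:** in the last picture the carrier was upright and hanging free, at about 140 mm from the rail's free end.
- **Forces:** the largest wrist force reported was about 5 N, so roughly 9 N on the rail. These are readings at the end of each move, so brief peaks in between were not seen.
- **Bystanders:** I did not measure them again at the end. The arm stayed well clear of the can, mug, wrench and carton, and nothing looked shifted in the pictures.

**Disagreements:**
- The top and wrist cameras differed by about 2–3 mm in x and y. I used the wrist camera throughout.
- The final depth check put the carrier's centre at y 138, against 141 for the tool. It was coarsely sampled (about 3 mm), and the measured height confirms the web is fully in the notch.

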